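Switch on the test box, latch the circuit, hold the test button

ROBOT

A 6-joint arm with a two-finger parallel gripper is mounted at the origin on a cart in front of the work surface, level with it; the furniture and walls round the work are solid. World frame = base frame: x ahead of the robot, y to its left, z up, the work surface at z = 0. Lengths are in m, angles in rad, forces in N, time in s.
With the tool pointing down it reaches from about 0.3 to 0.75 m from the base axis. Payload 8.5 kg.
Tool frame: the origin (TCP) lies midway between the tips of the shut fingers; the grasp point (between the pads) lies 19 mm behind it (grip_point_offset is the distance from the TCP to the grasp point, in m); z points along the fingers, x is the direction in which the jaws open and shut, and the axes are right-handed (so a half turn about z gives the same grasp; the last joint's range is limited). The gripper opens to 85 mm and grips with 20 to 120 N. Pads are 22 mm wide; open, the fingers measure 114 mm over their backs; the gripper's body (76 mm by 85 mm) begins 54 mm behind the grasp point. The pads swing forward as they close: fully open they stand 13 mm farther back than shut.
Start: joints at [-1.43, 0.381, 1.297, -0, 1.464, -0.215], TCP at [0.192, -0.516, 0.231] pointing down, gripper open.
Joint ranges: [-3.11, 3.11], [-0.89, 2.33], [0.22, 2.48], [-1.42, 4.56], [0.17, 2.85], [-2.88, 2.88]. Speed limits (rad/s): [2.39, 2.39, 3.14, 3.14, 3.14, 3.14].

INTERFACE

Orientations are given as a 3x3 rotation matrix whose columns are the frame's x, y, z axes.
In Python, from bench import * gives the robot as it stands.
- The arm moves only by the shell command python3 -m creep 'ROWS' [FORCE]. ROWS is JSON, a list of rows, each a list of 5 numbers: the closure in counts, from 0 (fully open) to 255 (shut), then the shift along the world's x, y, z in mm, then the turn about the world's z in rad. In form: [[hand, x, y, z, yaw], ...]. A call has 1 to 5 rows; each row is the pose to reach, as a shift and turn from the pose commanded when the call began; what a row does not reach only later rows make up. A row lasts 1/8 s, in which the tool goes at most 62.5 mm and 10.7 degrees, less where a joint would pass 70% of its speed; a pose out of reach is approached as far as the arm can. A call with a gripper value outside its range is refused whole. The fingers move at their own pace and stop on an object; FORCE is the grip in N (left out, the last holds). Time passes only in rows, so rows that repeat a pose let the fingers close. It gives the time, the measured TCP pose, the force and the opening at its end, in the units of the state.
- observe(): the state, without advancing time (a new reading comes with each control period).
- read_camera(name): name is "scene" or "top"; returns a dict with "pixels" (384x512x3 uint8, red, green, blue), "fx", "fy", "cx", "cy" (pixels), "cam_to_world" (4x4, takes a point from camera to world coordinates). Camera axes: x right, y up, looking along -z (the intrinsics and any distortion apply to the point x, -y, -z); pixel columns grow to the right and rows downward; lengths in m; the calibration is good to about 2 mm. A picture is of the moment at which its call begins. There is no depth.
- job_done(): hands the job in, once; it reports no verdict.
Trained networks look in a picture, given as the dict that the camera call returned (one of the last four; its "shot" number tells which), for a name from the list of things; names that differ only in an ending like _2 or _b are one class to them, and where a whole thing is asked for, a point or a joint stands for the part that bears it (a point fixed in the world has none). Each returns a list of dicts, best first, with "p" (0 to 1); they miss things now and then, are a little off and sometimes report something else, mostly with a low value. They report only what shows in the picture. A call takes as long as a camera call.
- look_for(target, picture): "location" ([x, y, z] in m, in world coordinates, good to about 4 mm: the middle of the surface that is visible of it).
- trace(target, picture): "pixels" (384x512 bool, what is visible of it).
- tip_of(target, picture): "location" ([x, y, z] in m, in world coordinates, good to about 4 mm: a listed point, or the origin of a listed thing).
The state is a dict: "time": time; "q": joint angles; "joint_velocities": joint speeds; "tau": joint torques, N m; "ee_pos": TCP position; "tool_rot": TCP orientation; "wrist_force": force on the tool from outside, world axes, zero at the start; "ft_torque": the same for the moment, N m; "finger_gap": finger opening in m.
Only numpy, scipy, OpenCV 4.12 (cv2) and the standard library are available. Lean on these libraries where they do the work, as an engineer would, in place of code of your own. Each camera call takes 0.05 s, during which the arm holds its last target. There are 200 camera calls.

TASK

Start a test on the small bench test box with closed fingers: first switch it on by pressing the white-dotted end of the black rocker right down, then push the yellow latching button fully in so that it stays in, and last press the green spring button fully down and keep holding it down. Finish the program while the fingers are still holding the green button down. Do not press the red button, and leave the loose things round the box where they are; nothing is to be picked up.

Things in the scene. Friction and masses are not known exactly. Their poses are not given: they have to be found in the camera images.
- test_box: Bench test box, grey below and white on top, 150 x 150 mm and 46 mm high, fixed to the worktop. Origin at the centre of its underside, z up. On its top four square switch plates (58 x 56 mm, aluminium, 4 mm thick) sit two by two, 64 mm apart; which switch is at which of the four places changes.
- rocker_dot (a point): White dot on the upper face of the black rocker (50 x 27 mm, framed). It lies 16 mm from the hinge at the rocker's middle; the rocker runs along the box's x axis, dotted end towards the box's +x, 9 mm beyond the dot. 68 mm above the worktop when off, 5 mm lower when on. Pressed straight down with about 3 N it turns and stays.
- rocker (a joint): Rocker angle, rad: 0 = off (dotted end up), 0.30 = fully on (dotted end down against its stop). Starts between 0 and 0.04. Stays where it is left.
- yellow_top (a point): Round yellow latching push button, 28 mm across, flat top standing 10 mm above its 38 mm steel collar. This point is the centre of its top face, 70 mm above the worktop when the button is out; it moves down with the button.
- yellow (a joint): Yellow button, m: 0 = out, 0.007 = fully in. Starts between 0 and 0.001. It has no return spring: pushed with about 3 N it goes in and stays in.
- green_top (a point): Round green push button, 28 mm across, flat top standing 10 mm above its 38 mm steel collar. This point is the centre of its top face, 70 mm above the worktop when the button is out; it moves down with the button.
- green (a joint): Green button, m: 0 = out, 0.007 = fully down. Spring return: starts to move at 1.2 N, fully down at 4 N, springs back out when let go.
- green_switch: The plate under the green button with the collar and button it carries; origin at the centre of the plate's underside, on the box's top.
- red_top (a point): Round red push button, 28 mm across, flat top standing 10 mm above its 38 mm steel collar. This point is the centre of its top face, 70 mm above the worktop when the button is out; it moves down with the button.
- red (a joint): Red button, m: 0 = out, 0.007 = fully down. Same spring as the green one. Not to be pressed.
- flux_tin: Loose round tin with a red lid, 47 mm across, 21 mm high, beside the box; origin at the centre of its underside. To be left alone.
- wick_reel: Loose small yellow reel, 42 mm across, 12 mm high, behind the box; origin at the centre of its underside. To be left alone.
- syringe_green: Loose green syringe lying flat, 24 x 88 x 17 mm, beside the box; origin at the centre of its underside. To be left alone.

How it is judged:
On the way, in this order (a step that is already met when the one before it is completed fails the run):
1. the rocker is switched fully on (value of joint rocker above 0.25 rad), for 0.2 s.
2. the yellow button is pushed fully in and stays in (value of joint yellow above 0.0055 m and value of joint rocker above 0.25 rad), for 0.2 s.
3. the green button is held fully down by the fingers (value of joint green above 0.0055 m and contact force between the fingers and green_switch above 1 N), for 0.2 s.
At the end, for the whole second after the job is handed in: The rocker is on (above 0.25 of 0.30 rad), the yellow button in and the green button held down by the fingers (each at least 5.5 of 7 mm, the fingers pressing the green button with more than 1 N), the red button out (under 2 mm), and every loose thing within 15 mm of where it was (all of step 2 and all of step 3 and value of joint red below 0.002 m and distance of each of flux_tin, wick_reel, syringe_green from where it was at the start of the episode below 0.015 m); the arm keeps its last pose, push and grip.
It fails at once if the yellow button was pressed before the rocker was on (value of joint yellow above 0.003 m and value of joint rocker below 0.2 rad).
It fails at once if the green button was pressed before the rocker was on and the yellow button in (value of joint green above 0.003 m and (value of joint rocker below 0.2 rad or value of joint yellow below 0.005 m)).
It fails at once if the red button was pressed (value of joint red above 0.003 m).
It fails at once if a loose thing was moved or lifted more than 15 mm (distance of any of flux_tin, wick_reel, syringe_green from where it was at the start of the episode above 0.015 m).
It also fails if it takes over 35 s, if anything falls off the work surface, if the arm or the gripper's body presses on something with over 40 N, if the wrist force passes 120 N, or if a joint passes its speed limit or range.

## Working session

There is one attempt and no reset: what is moved stays moved. The work goes in short steps, Python scripts to look and compute and a shell command to move; the robot and the scene stay as the last step left them, time stands still between calls to the robot, and variables do not carry over. Pictures are saved under pics/ and viewed, about 8 in all and at most 12, crops included, and the job is handed in when it is done.

```bash
mkdir -p pics; python3 - <<'E'
from bench import *
import cv2,numpy as np
s=observe();print(s["time"],s["ee_pos"],s["tool_rot"],s["finger_gap"])
for c in("top","scene"):
    p=read_camera(c);cv2.imwrite(f"pics/{c}0.png",p["pixels"][:,:,::-1])
    for n in("test_box","rocker_dot","yellow_top","green_top","red_top","flux_tin","wick_reel","syringe_green"):
        for d in tip_of(n,p)[:2]:print(c,n,np.round(d["location"],4),round(d["p"],2))
print(observe()["time"])
a=cv2.imread("pics/top0.png");b=cv2.imread("pics/scene0.png")
cv2.imwrite("pics/both.png",cv2.resize(np.vstack([a,b]),(450,600))if 0 else cv2.resize(np.hstack([a,b]),(800,300)))
E
```

```text
0.0 [ 0.19154542 -0.51525276  0.23071233] [[ 3.48397885e-01 -9.37346719e-01 -2.04865313e-04]
 [-9.37345676e-01 -3.48397810e-01  1.43149386e-03]
 [-1.41318070e-03 -3.06699819e-04 -9.99998954e-01]] 0.08549518985715701
top test_box [ 0.5832 -0.3492 -0.0024] 0.66
top test_box [ 4.665e-01 -2.938e-01  3.000e-04] 0.65
top rocker_dot [ 0.516  -0.2767  0.0677] 0.91
top yellow_top [ 0.4246 -0.3199  0.0705] 0.74
top green_top [ 0.4396 -0.2591  0.0682] 0.73
top red_top [ 0.4866 -0.3381  0.0696] 0.6
top flux_tin [ 0.4367 -0.2616  0.0448] 0.64
top wick_reel [ 0.5847 -0.3463 -0.0023] 0.65
top syringe_green [ 0.4535 -0.1678 -0.0023] 0.84
scene test_box [ 0.4594 -0.2952  0.0013] 0.71
scene test_box [ 0.4442 -0.2598  0.0477] 0.63
scene rocker_dot [ 0.5155 -0.275   0.066 ] 0.65
scene yellow_top [ 0.4217 -0.3191  0.0697] 0.6
scene green_top [ 0.4354 -0.262   0.0688] 0.6
scene red_top [ 0.4879 -0.3352  0.0706] 0.46
scene flux_tin [ 5.225e-01 -1.852e-01  1.000e-04] 0.86
scene flux_tin [ 0.4872 -0.337   0.0657] 0.47
scene wick_reel [ 0.5827 -0.3494  0.001 ] 0.61
scene wick_reel [ 0.4212 -0.3209  0.0735] 0.26
scene syringe_green [ 0.4582 -0.1668 -0.0008] 0.63
0.9
```

View pics/top0.png

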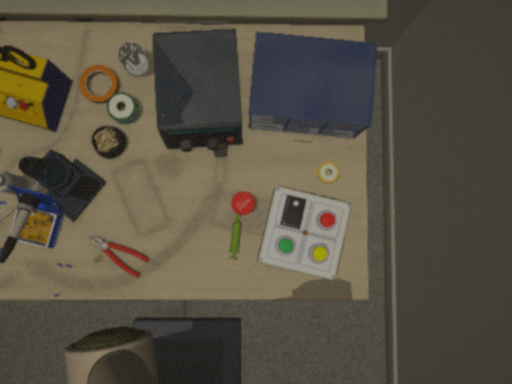

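View pics/scene0.png

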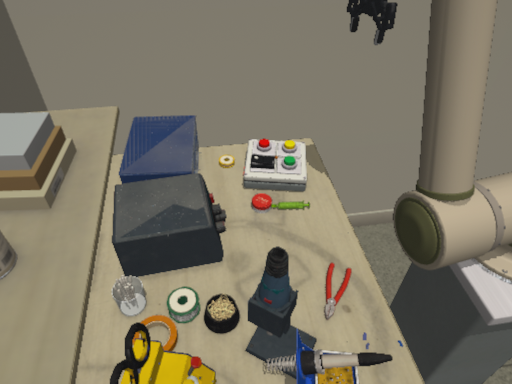

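The top view shows the rocker at about (293,210) with its dot up (+x), red at (327,219), green at (286,245) and yellow at (320,253). The networks agree with this. Box yaw is about -0.26. I'll close the fingers and go above the rocker's dotted end.

```bash
python3 -m creep '[[255,50,35,0,0.18],[255,100,70,0,0.36],[255,150,105,0,0.54],[255,200,140,0,0.72],[255,250,180,0,0.9]]' 40; python3 -m creep '[[255,40,25,-20,0.056],[255,77,58,-60,0.056],[255,77,58,-100,0.056],[255,77,58,-120,0.056],[255,77,58,-120,0.056]]'
python3 - <<'E'
from bench import *
import cv2,numpy as np
s=observe();print(s["time"],s["ee_pos"],s["tool_rot"][:2],s["finger_gap"],s["wrist_force"])
p=read_camera("scene");q=read_camera("top")
for pp in(p,q):
  for n in("rocker_dot","yellow_top","green_top","red_top"):
    for d in tip_of(n,pp)[:1]:print(n,np.round(d["location"],4),round(d["p"],2))
f=lambda a:cv2.resize(a[:,:,::-1],(400,600),interpolation=cv2.INTER_CUBIC)
cv2.imwrite("pics/c1.png",np.hstack([f(p["pixels"][60:210,225:325]),f(q["pixels"][150:300,255:355])]))
E
```

```text
time: 1.52
ee_pos: [0.4419, -0.3353, 0.2314]
tool_rot: [[0.953, -0.304, 0.0], [-0.304, -0.953, -0.0], [0.0, 0.0, -1.0]]
wrist_force: [0.2, -0.7, 0.1]
finger_gap: 0.0003
time: 2.15
ee_pos: [0.517, -0.278, 0.1101]
tool_rot: [[0.967, -0.256, -0.002], [-0.256, -0.967, 0.002], [-0.003, -0.001, -1.0]]
wrist_force: [0.5, 0.3, 0.4]
finger_gap: -0.0004
2.15 [ 0.51698346 -0.27803622  0.11008315] [[ 0.96669029 -0.25593825 -0.0023425 ]
 [-0.25593412 -0.96669231  0.00192695]] -0.00038197125818107634 [0.51821903 0.31578503 0.35616315]
rocker_dot [ 0.5183 -0.275   0.0659] 0.44
yellow_top [ 0.4207 -0.3222  0.0672] 0.53
green_top [ 0.4353 -0.2615  0.0688] 0.66
red_top [ 0.4885 -0.3364  0.0705] 0.37
rocker_dot [ 0.5163 -0.2796  0.0681] 0.45
red_top [ 0.5158 -0.2793  0.07  ] 0.22
```

View pics/c1.png

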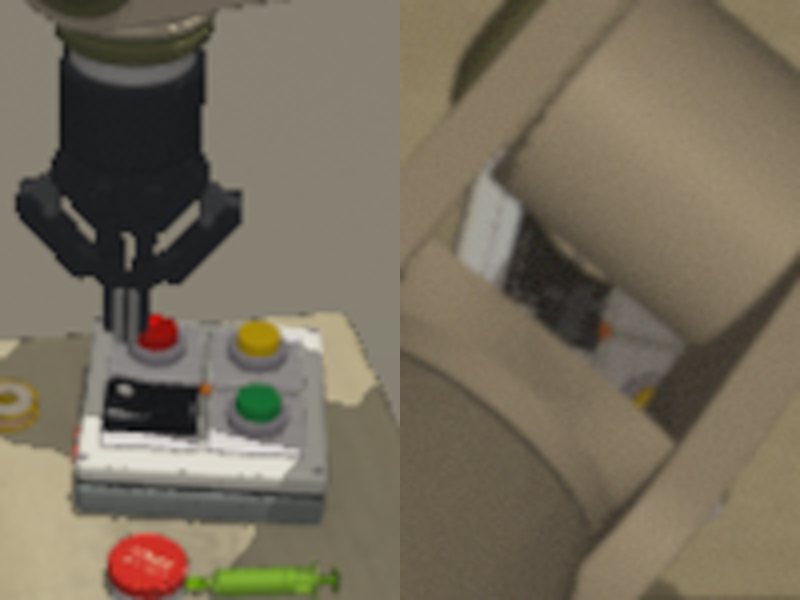

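The fingers are shut above the dotted end, and the shut tips are about 28 mm across the jaws. I'll shift 5 mm towards the dotted end so the inner edge keeps a lever arm, then press in small steps.

```bash
python3 -m creep '[[255,5,0,-15,0],[255,5,0,-30,0],[255,5,0,-36,0],[255,5,0,-38,0],[255,5,0,-38,0]]'; python3 -m creep '[[255,0,0,-2,0],[255,0,0,-4,0],[255,0,0,-6,0],[255,0,0,-8,0],[255,0,0,-8,0]]'
```

```text
time: 3.28
ee_pos: [0.5225, -0.2786, 0.0734]
tool_rot: [[0.967, -0.256, 0.0], [-0.256, -0.967, -0.0], [0.0, 0.0, -1.0]]
wrist_force: [-0.3, -0.3, 0.8]
finger_gap: 0.0002
time: 3.9
ee_pos: [0.5224, -0.2786, 0.0653]
tool_rot: [[0.967, -0.256, 0.0], [-0.256, -0.967, -0.0], [0.0, 0.0, -1.0]]
wrist_force: [0.6, -0.7, 0.9]
finger_gap: -0.0
```

```bash
python3 -m creep '[[255,0,0,-1,0],[255,0,0,-2,0],[255,0,0,-3,0],[255,0,0,-3,0]]'; python3 -m creep '[[255,0,0,-1,0],[255,0,0,-2,0],[255,0,0,-2,0]]'
```

```text
time: 4.4
ee_pos: [0.5226, -0.2786, 0.0632]
tool_rot: [[0.967, -0.256, 0.001], [-0.256, -0.967, -0.001], [0.001, 0.001, -1.0]]
wrist_force: [0.4, 0.5, 10.2]
finger_gap: 0.0001
time: 4.78
ee_pos: [0.5227, -0.2787, 0.063]
tool_rot: [[0.967, -0.256, 0.002], [-0.256, -0.967, -0.002], [0.002, 0.001, -1.0]]
wrist_force: [-4.3, 3.8, 23.5]
finger_gap: -0.0002
```

Hard stop at 63 mm. I'll lift off, move over towards yellow and check the rocker.

```bash
python3 -m creep '[[255,0,0,15,0],[255,0,0,45,0],[255,-30,-15,50,0],[255,-70,-30,50,0],[255,-100,-43,50,0]]'
python3 - <<'E'
from bench import *
import cv2,numpy as np
s=observe();print(s["time"],s["ee_pos"],s["wrist_force"])
p=read_camera("scene");q=read_camera("top")
for pp in(p,q):
  for n in("rocker_dot","yellow_top","green_top","red_top"):
    for d in tip_of(n,pp)[:1]:print(n,np.round(d["location"],4),round(d["p"],2))
f=lambda a:cv2.resize(a[:,:,::-1],(400,600),interpolation=cv2.INTER_CUBIC)
cv2.imwrite("pics/c2.png",np.hstack([f(p["pixels"][60:210,225:325]),f(q["pixels"][150:300,255:355])]))
E
```

```text
time: 5.4
ee_pos: [0.4206, -0.3214, 0.1101]
tool_rot: [[0.967, -0.256, -0.001], [-0.256, -0.967, 0.001], [-0.002, -0.001, -1.0]]
wrist_force: [0.0, -0.9, -1.1]
finger_gap: 0.0
5.4 [ 0.42062978 -0.32142738  0.1101344 ] [ 0.03582337 -0.86789876 -1.11481305]
rocker_dot [ 0.5189 -0.2799  0.0611] 0.74
yellow_top [ 0.4196 -0.3211  0.0704] 0.54
green_top [ 0.4363 -0.2608  0.0693] 0.41
red_top [ 0.4868 -0.3388  0.0677] 0.52
rocker_dot [ 0.5158 -0.2799  0.0639] 0.65
green_top [ 0.4422 -0.2604  0.0701] 0.65
red_top [ 0.4847 -0.339   0.0719] 0.63
```

View pics/c2.png

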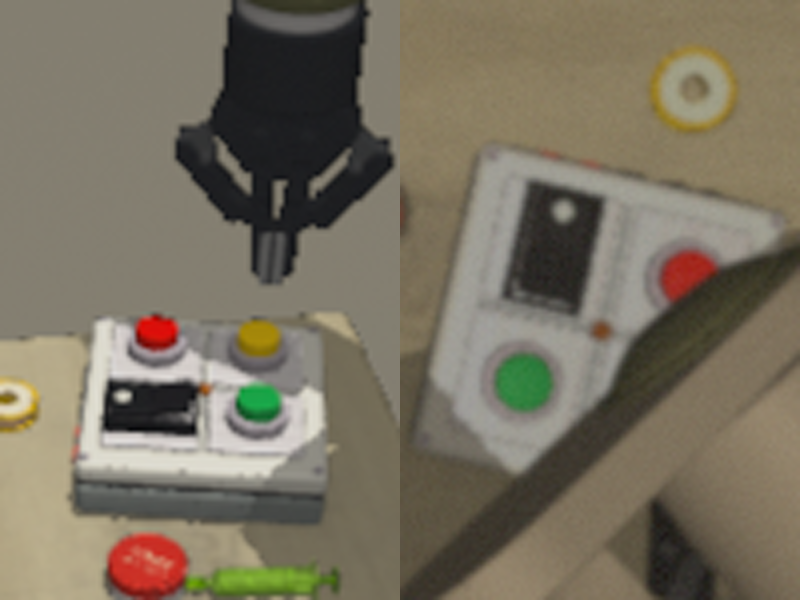

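The dot is now at 61–64 mm, about 5 mm lower, so the rocker is on. Yellow is directly below the tips.

```bash
python3 -m creep '[[255,2,1,-20,0],[255,2,1,-34,0],[255,2,1,-38,0],[255,2,1,-40,0],[255,2,1,-42,0]]'; python3 -m creep '[[255,0,0,-2,0],[255,0,0,-4,0],[255,0,0,-6,0],[255,0,0,-7,0],[255,0,0,-7,0]]';python3 -m creep '[[255,0,0,-1,0],[255,0,0,-1,0],[255,0,0,-1,0]]'
```

```text
time: 6.52
ee_pos: [0.4246, -0.3207, 0.0687]
tool_rot: [[0.967, -0.256, 0.001], [-0.256, -0.967, -0.001], [0.001, 0.0, -1.0]]
wrist_force: [-0.5, 1.0, 3.0]
finger_gap: 0.0001
time: 7.15
ee_pos: [0.4246, -0.3208, 0.0627]
tool_rot: [[0.967, -0.256, 0.001], [-0.256, -0.967, -0.001], [0.001, 0.001, -1.0]]
wrist_force: [-1.8, 2.6, 16.1]
finger_gap: 0.0001
time: 7.52
ee_pos: [0.4247, -0.3208, 0.0626]
tool_rot: [[0.967, -0.256, 0.002], [-0.256, -0.967, -0.002], [0.002, 0.002, -1.0]]
wrist_force: [-4.5, 4.8, 24.7]
finger_gap: 0.0001
```

Yellow hit its stop at 62.6 mm with 25 N. Next I'll lift and go above green.

```bash
python3 -m creep '[[255,0,0,15,0],[255,0,0,40,0],[255,6,30,47,0],[255,14,60,47,0],[255,14,60,47,0]]'
python3 - <<'E'
from bench import *
import cv2,numpy as np
s=observe();print(s["time"],s["ee_pos"],s["wrist_force"])
p=read_camera("scene");q=read_camera("top")
for pp in(p,q):
  for n in("rocker_dot","yellow_top","green_top","red_top"):
    for d in tip_of(n,pp)[:1]:print(n,np.round(d["location"],4),round(d["p"],2))
f=lambda a:cv2.resize(a[:,:,::-1],(400,600),interpolation=cv2.INTER_CUBIC)
cv2.imwrite("pics/c3.png",np.hstack([f(p["pixels"][60:210,225:325]),f(q["pixels"][150:300,255:355])]))
E
```

```text
time: 8.15
ee_pos: [0.4385, -0.2589, 0.1075]
tool_rot: [[0.967, -0.254, -0.0], [-0.254, -0.967, 0.001], [-0.001, -0.0, -1.0]]
wrist_force: [-0.6, 0.1, -0.4]
finger_gap: -0.0003
8.15 [ 0.43854324 -0.25887904  0.10748054] [-0.64332149  0.12899593 -0.36815206]
rocker_dot [ 0.5186 -0.2811  0.0618] 0.45
green_top [ 0.436  -0.2617  0.0703] 0.4
red_top [ 0.4883 -0.3372  0.0688] 0.47
red_top [ 0.4875 -0.3404  0.0711] 0.7
```

View pics/c3.png

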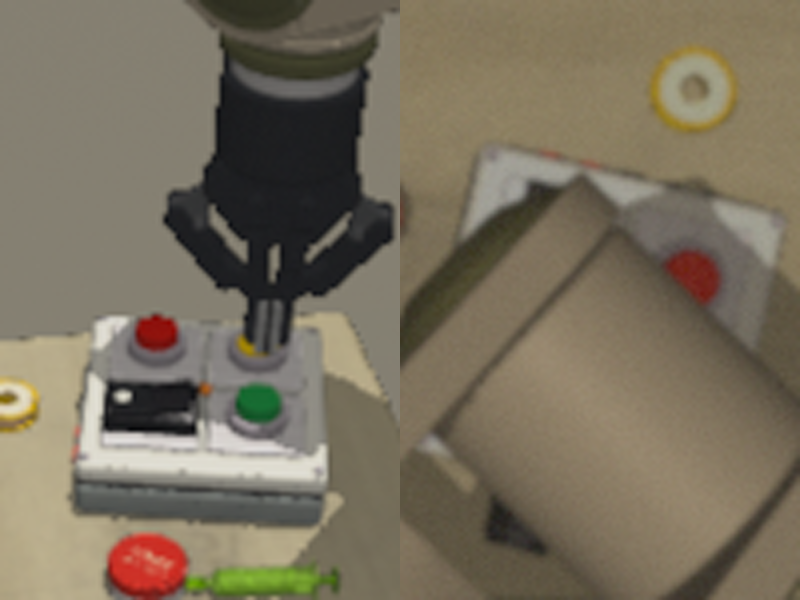

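The yellow top now sits low in its collar, red is out and the rocker is on. Now I'll press green and hold it.

```bash
python3 -m creep '[[255,0,-1,-20,0],[255,0,-1,-34,0],[255,0,-1,-38,0],[255,0,-1,-40,0],[255,0,-1,-42,0]]'; python3 -m creep '[[255,0,0,-2,0],[255,0,0,-4,0],[255,0,0,-5,0],[255,0,0,-6,0],[255,0,0,-6,0]]'; python3 -m creep '[[255,0,0,-1,0],[255,0,0,-1,0],[255,0,0,-1,0],[255,0,0,-1,0]]'
python3 - <<'E'
from bench import *
import cv2,numpy as np
p=read_camera("scene")
for n in("rocker_dot","yellow_top","red_top","flux_tin","wick_reel","syringe_green"):
    for d in tip_of(n,p)[:1]:print(n,np.round(d["location"],4),round(d["p"],2))
cv2.imwrite("pics/c4.png",cv2.resize(p["pixels"][60:210,205:325,::-1],(480,600),interpolation=cv2.INTER_CUBIC))
s=observe();print(s["time"],s["ee_pos"],s["wrist_force"])
E
```

```text
time: 9.28
ee_pos: [0.4384, -0.2615, 0.0657]
tool_rot: [[0.967, -0.256, 0.0], [-0.256, -0.967, -0.0], [0.0, 0.0, -1.0]]
wrist_force: [-1.8, 1.4, 1.8]
finger_gap: -0.0
time: 9.9
ee_pos: [0.4386, -0.2617, 0.0624]
tool_rot: [[0.967, -0.256, 0.002], [-0.256, -0.967, -0.002], [0.002, 0.002, -1.0]]
wrist_force: [-9.0, 7.6, 35.8]
finger_gap: 0.0005
time: 10.4
ee_pos: [0.4387, -0.2617, 0.0622]
tool_rot: [[0.967, -0.256, 0.002], [-0.256, -0.967, -0.003], [0.003, 0.002, -1.0]]
wrist_force: [-11.2, 9.1, 44.2]
finger_gap: 0.0002
rocker_dot [ 0.5174 -0.2795  0.0619] 0.49
red_top [ 0.4889 -0.335   0.0703] 0.41
flux_tin [ 0.5221 -0.1841 -0.001 ] 0.53
wick_reel [ 0.5846 -0.3512 -0.0007] 0.75
syringe_green [ 0.4582 -0.1652 -0.0019] 0.5
10.75 [ 0.4386946  -0.2617286   0.06219904] [-12.14347978   9.07149137  44.88993058]
```

View pics/c4.png

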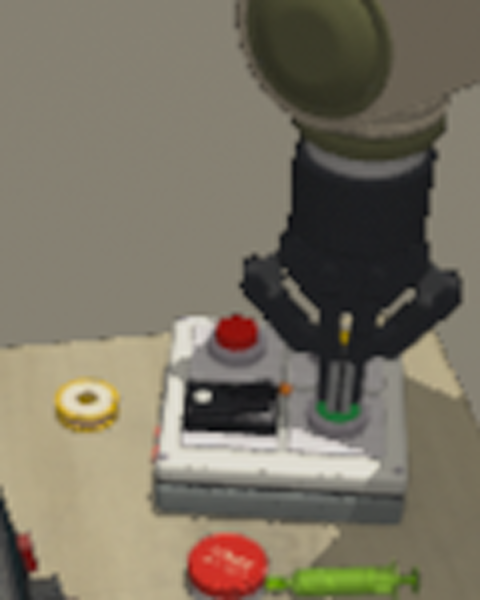

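Green is down on its stop in its collar, and nothing loose has moved. 45 N is more than needed, so I'll ease off a little.

```bash
python3 -m creep '[[255,0,0,1,0],[255,0,0,2,0],[255,0,0,2,0],[255,0,0,2,0]]'
```

```text
time: 11.25
ee_pos: [0.4386, -0.2616, 0.0626]
tool_rot: [[0.967, -0.256, 0.002], [-0.256, -0.967, -0.002], [0.002, 0.001, -1.0]]
wrist_force: [-7.4, 4.5, 26.5]
finger_gap: -0.0003
```

```bash
python3 -c "
from bench import *
print(job_done());s=observe();print(s['time'],s['ee_pos'],s['wrist_force'])"
```

```text
the job is handed in; nothing more can be done
None
the job is handed in; nothing more can be done
```

I switched the rocker on, pushed the yellow button in, then pressed the green button and handed the job in at about 11.3 s, still holding it. No verdict is reported, and the joint values can't be read, so this rests on the pictures and the readings below.

- **Rocker:** the tips stopped hard at 63 mm. The dot then measured 61–64 mm high, against 66–68 mm before, so the rocker is on.
- **Yellow:** the tips reached 62.6 mm with 25 N, which is its stop. It looked low in its collar afterwards. The networks did not find it in the pictures after that, so they gave no height to confirm it.
- **Green:** held at 62.6 mm with about 26 N in the last reading before hand-in. While pressing, the force rose to about 45 N through the fingers, so I eased off. The 40 N limit is stated for the arm and gripper body, and I saw no sign of those touching anything.
- **Red and loose things:** red was out (top measured about 70 mm). The tin, reel and syringe were within about 3 mm of where they started, which is within the measuring error.

I also tried to read the state once more after hand-in, but it was refused.

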